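# Put the calibration weights back in their case

## Robot

A 6-joint arm with a two-finger parallel gripper is mounted at the origin on a cart in front of the work surface, level with it; the furniture and walls round the work are solid. World frame = base frame: x ahead of the robot, y to its left, z up, the work surface at z = 0. Lengths are in mm, angles in rad, forces in N, time in s.
With the tool pointing down it reaches from about 275 to 725 mm from the base axis. Payload 5.6 kg.
Tool frame: the origin (TCP) lies between the finger pads; the fingertips stand 25 mm ahead of it and the grasp point (between the pads) lies 6 mm ahead of it; z points along the fingers, y is the line along which they close (so a half turn about z gives the same grasp; the last joint's range is limited). The gripper opens to 85 mm and grips with 20 to 120 N. Pads are 22 mm wide; open, the fingers measure 114 mm over their backs; the gripper's body (76 mm by 85 mm) begins 54 mm behind the grasp point. The pads swing forward as they close: fully open they stand 13 mm farther back than shut.
Start: joints at [-0.83, 0.255, 0.108, 0, -1.424, -0.285], TCP at [242.117, -493.834, 256.283] pointing down, gripper open.
Joint ranges: [-2.95, 2.95], [-1.21, 1.97], [-1.09, 1.5], [-2.87, 1.71], [-2.94, -0.07], [-3.05, 3.05]. Speed limits (rad/s): [2.57, 2.57, 3.14, 3.14, 3.14, 3.14].

## Interface

Orientations are given as [roll, pitch, yaw] about the fixed x, y, z axes, in that order (R = Rz(yaw) Ry(pitch) Rx(roll)).
In Python, from plant import monitor, cams, close_job gives the robot as it stands. The module is installed in compiled form; this text tells all that it offers.
- The arm moves only by the tool apply_moves, never from a script. Its argument "series" is a list of rows, each a list of 5 numbers: the shift along the tool's x, y, z in m, then the turn about the tool's z in rad, then the closure in counts, from 0 (fully open) to 255 (shut). A call has 1 to 5 rows; each row shifts and turns the commanded pose from where the row before left it, along the tool's axes as they then stand; what a row does not reach is not made up. A row lasts 1/8 s, in which the tool goes at most 62.5 mm and 10.7 degrees, less where a joint would pass 70% of its speed; a pose out of reach is approached as far as the arm can. A call with a gripper value outside its range is refused whole. The fingers move at their own pace and stop on an object; "grip_force" is the grip in N (left out, the last holds). Time passes only in rows, so rows that do not move let the fingers close. It gives the time, the measured TCP pose, the force, the opening and the grip force at its end, in the units of the state.
- monitor.get_state(): the state, without advancing time (a new reading comes with each control period).
- cams.snapshot(name): name is "scene" or "top" or "wrist"; returns a dict with "image" (400x640x3 uint8, red, green, blue), "fx", "fy", "cx", "cy" (pixels), "R" (3x3) and "t" (3): a world point X has camera coordinates R X + t. Camera axes: x right, y down, z forward; pixel columns grow to the right and rows downward; lengths in mm; the calibration is good to about 2 mm. The wrist camera is an equidistant fisheye: a pixel r from the principal point sees the ray r / f radians off the axis. A picture is of the moment at which its call begins. There is no depth.
- close_job(): hands the job in; it is judged then, once.
The state is a dict: "time": time; "joints": joint angles; "joint_vel": joint speeds; "tau": joint torques, N m; "ee_pos": TCP position; "ee_rot": TCP orientation; "wrist_force": force on the tool from outside, world axes, zero at the start; "ft_torque": the same for the moment, N m; "gripper_width": finger opening in mm; "finger_force": force on a finger pad.
Only numpy, scipy, OpenCV 4.12 (cv2) and the standard library are available. Lean on these libraries where they do the work, as an engineer would, in place of code of your own. Each camera call takes 0.05 s, during which the arm holds its last target. There are 200 camera calls.

## Task

The balance check is finished: put the four knobbed calibration weights back into the open case, each standing upright on the bottom of the well that is bored for its size. Lower them in, do not drop them. Leave the hooked mass and the slotted mass where they stand; they belong to another set.

Things in the scene. Friction and masses are not known exactly. Their poses are not given: they have to be found in the camera images.
- w500: The largest of four polished steel calibration weights (500 g): an upright cylinder 42 mm across and 58 mm tall with a turned knob 28 mm across on top, 80 mm tall in all. Stands loose on the bench. Origin at the centre of its underside, z up along the cylinder; round, so its yaw means nothing.
- w200: The second largest of four polished steel calibration weights (200 g): an upright cylinder 32 mm across and 40 mm tall with a turned knob 22 mm across on top, 59 mm tall in all. Stands loose on the bench. Origin at the centre of its underside, z up along the cylinder; round, so its yaw means nothing.
- w100: The third of four polished steel calibration weights (100 g): an upright cylinder 25 mm across and 32 mm tall with a turned knob 17 mm across on top, 48 mm tall in all. Stands loose on the bench. Origin at the centre of its underside, z up along the cylinder; round, so its yaw means nothing.
- w50: The smallest of four polished steel calibration weights (50 g): an upright cylinder 18.5 mm across and 27 mm tall with a turned knob 13 mm across on top, 41 mm tall in all. Stands loose on the bench. Origin at the centre of its underside, z up along the cylinder; round, so its yaw means nothing.
- well_500: Slippery white insert, 70x70x24 mm, fixed in the grey case. Central round well bored for the 500 g weight: 48 mm wide, 17 mm deep, dark felt floor, mouth flared by a cone to 58 mm over the top 9 mm. Origin: underside centre, 4 mm above the bench (top z=28 mm, well floor 7 mm above origin, case rim z=26 mm). Row of four along its y, 70 mm apart, any order; lid lies flat behind (+x), 20 mm high.
- well_200: Slippery white insert, 70x70x24 mm, fixed in the grey case. Central round well bored for the 200 g weight: 38 mm wide, 15 mm deep, dark felt floor, mouth flared by a cone to 48 mm over the top 9 mm. Origin: underside centre, 4 mm above the bench (top z=28 mm, well floor 9 mm above origin, case rim z=26 mm). Row of four along its y, 70 mm apart, any order; lid lies flat behind (+x), 20 mm high.
- well_100: Slippery white insert, 70x70x24 mm, fixed in the grey case. Central round well bored for the 100 g weight: 31 mm wide, 13 mm deep, dark felt floor, mouth flared by a cone to 41 mm over the top 9 mm. Origin: underside centre, 4 mm above the bench (top z=28 mm, well floor 11 mm above origin, case rim z=26 mm). Row of four along its y, 70 mm apart, any order; lid lies flat behind (+x), 20 mm high.
- well_50: Slippery white insert, 70x70x24 mm, fixed in the grey case. Central round well bored for the 50 g weight: 24.5 mm wide, 12 mm deep, dark felt floor, mouth flared by a cone to 34.5 mm over the top 9 mm. Origin: underside centre, 4 mm above the bench (top z=28 mm, well floor 12 mm above origin, case rim z=26 mm). Row of four along its y, 70 mm apart, any order; lid lies flat behind (+x), 20 mm high.
- hooked_mass: Look-alike that does not belong: loose steel cylinder 32 mm across and 39 mm tall with a bent wire hook on top instead of a knob, 71 mm tall in all. Origin at the centre of its underside, z up.
- slotted_mass: Look-alike that does not belong: loose flat steel disc 40 mm across and 20 mm tall, without knob, with a 6 mm slot from its edge to its centre. Origin at the centre of its underside, z up. (A low white balance, at most 60 mm high, stands behind the scattered weights; like all other clutter it is fixed.)
Not all that is in view belongs to the job. What is shaped like the slotted_mass but brown, green or purple is not meant.

How it is judged:
By the outcome, as a careful person would: the job done as asked, in the order asked, and still so for the second after the job is handed in, with the robot touching nothing.
It also fails if it takes over 112 s, if anything falls off the work surface, if the arm or the gripper's body presses on something with over 40 N, if the wrist force passes 120 N, or if a joint passes its speed limit or range.

## Working session

There is one attempt and no reset: what is moved stays moved. The work goes in short steps, Python scripts to look and compute and a tool call to move; the robot and the scene stay as the last step left them, time stands still between calls to the robot, and variables do not carry over. Pictures are saved under pics/ and viewed, at most 14 in all, crops included, and the job is handed in when it is done.

Besides the shell and the picture viewer there is one more tool, called after "Emit:" as name(argument=value, ...), one argument or row to a line, values as JSON. apply_moves: Moves the arm, as the interface text tells. Its arguments: {"type":"object","properties":{"series":{"type":"array","items":{"type":"array","items":{"type":"number"}}},"grip_force":{"type":"number"}},"required":["series"]}

```bash
mkdir -p pics
python3 - <<'E'
from plant import monitor,cams
import cv2,numpy as np,pickle
s=monitor.get_state();print(s)
for n in("scene","top"):
    d=cams.snapshot(n);pickle.dump(d,open(n+'.pkl','wb'))
    cv2.imwrite(f'pics/{n}0.png',d['image'][:,:,::-1]);print(n,d['fx'],d['fy'],d['cx'],d['cy'],d['R'],d['t'])
E
```

```text
{'time': 0.0, 'joints': array([-8.30442467e-01,  2.55785326e-01,  1.06986281e-01, -4.71154868e-04,
       -1.42386103e+00, -2.84597316e-01]), 'joint_vel': array([-0.00015223, -0.00018119, -0.0003646 , -0.00017013, -0.00093726,
        0.0003196 ]), 'tau': array([ 1.53280485e-03, -3.86628878e+01,  2.37947220e+01,  5.36525533e+00,
       -5.94452256e-03, -2.36295881e-05]), 'ee_pos': array([ 241.93903006, -493.43992108,  255.36883165]), 'ee_rot': array([ 3.13967303e+00, -7.60862094e-05, -2.68590545e+00]), 'wrist_force': array([-0.73074953, -0.24197184, -0.24127944]), 'ft_torque': array([ 0.00703626, -0.00967835,  0.02813223]), 'finger_force': 0.0, 'gripper_width': 85.29811830218976}
scene 457.6584769139589 457.6584769139589 328.609981720359 204.40264976817357 [[ 0.55873843 -0.82934266  0.00145434]
 [-0.58522614 -0.39551543 -0.70786857]
 [ 0.58764082  0.39466226 -0.70634267]] [-303.77493465  277.44879875 1148.54109161]
top 411.30705121044247 411.30705121044247 314.43523525164954 198.20783276997943 [[-0.02640859 -0.99939784 -0.0225066 ]
 [-0.99202099  0.02897683 -0.12269755]
 [ 0.12327584  0.01908675 -0.99218887]] [ -16.75088797  444.83603132 1067.53531541]
```

View pics/scene0.png

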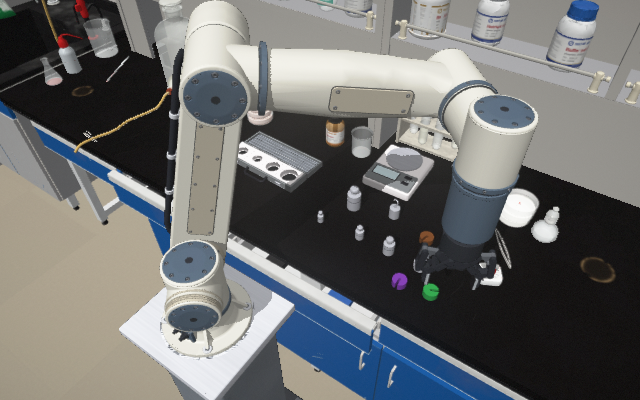

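View pics/top0.png

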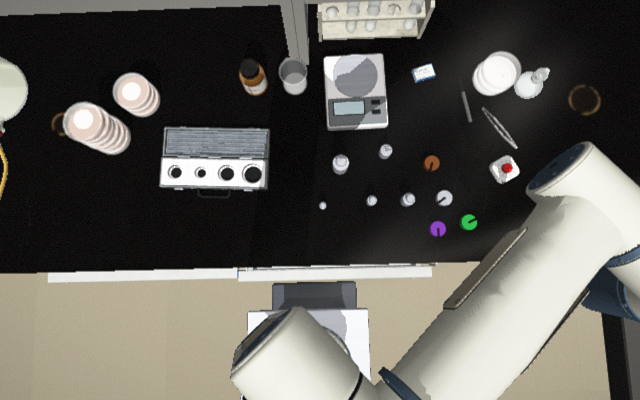

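The scene view shows the case with its lid and wells at about (275,160), the weights around (320–430, 190–245), the hooked mass at (394,210). The top view shows the wells at about (176/201/227/254, 173). The weights are at 500 (341,163), 50 (322,205), 100 (371,200) and 200 (408,199). The hooked mass is at (386,151) and the slotted mass at (445,198).

```bash
cat > h.py <<'E'
import numpy as np,cv2
def ray(d,u,v,z):
    R,t=np.array(d['R']),np.array(d['t'])
    r=R.T@np.array([(u-d['cx'])/d['fx'],(v-d['cy'])/d['fy'],1]);c=-R.T@t
    return c+r*(z-c[2])/r[2]
def proj(d,X):
    p=np.array(d['R'])@X+np.array(d['t']);return p[0]/p[2]*d['fx']+d['cx'],p[1]/p[2]*d['fy']+d['cy']
E
python3 - <<'E'
import pickle,cv2,numpy as np
from h import *
d=pickle.load(open('top.pkl','rb'));im=d['image']
a=cv2.resize(im[140:215,155:280],None,fx=6,fy=6,interpolation=cv2.INTER_CUBIC);b=cv2.resize(im[140:215,310:460],None,fx=5,fy=5,interpolation=cv2.INTER_CUBIC)
cv2.imwrite('pics/c1.png',a[:,:,::-1]);cv2.imwrite('pics/c2.png',b[:,:,::-1])
for n,u,v,z in[('500',341,163,80),('200',408,199,59),('100',371,200,48),('50',322.5,205,41),('hook',386,151,60),('slot',445,198,20)]+[('well',u,v,28)for u,v in[(176,173),(201,173.3),(227,173.5),(254,174)]]:print(n,ray(d,u,v,z).round(),np.round(u))
g=im.max(2)
m=(g[140:215,310:460]>60).astype(np.uint8)
for s in cv2.connectedComponentsWithStats(m)[2]:
    if 8<s[4]<2000:print(s+[310,140,0,0,0])
w=(im[155:195,155:275].max(2)<60).astype(np.uint8)
st=cv2.connectedComponentsWithStats(w)
for s,c in zip(st[2],st[3]):
    if 30<s[4]<600:print('hole',s,c+[155,155],ray(d,c[0]+155,c[1]+155,22).round())
E
```

```text
500 [ 526. -100.   80.] 341
200 [ 431. -270.   59.] 408
100 [ 433. -176.   48.] 371
50 [424. -50.  41.] 322.0
hook [ 559. -220.   60.] 386
slot [ 436. -376.   20.] 445
well [524. 343.  28.] 176
well [521. 275.  28.] 201
well [518. 204.  28.] 227
well [514. 132.  28.] 254
[379 144  14  15 167]
[332 154  18  21 277]
[424 155  16  16 184]
[436 190  17  16 219]
[401 193  15  14 160]
[366 195  11  11  93]
[319 201   8   9  52]
hole [17 13  9  9 65] [175.87692308 172.30769231] [527. 345.  22.]
hole [ 66  13  12  12 109] [226.77981651 173.60550459] [519. 207.  22.]
hole [ 90  12  16  15 187] [252.60427807 174.27272727] [515. 136.  22.]
hole [43 15  7  7 37] [201.18918919 172.81081081] [523. 276.  22.]
```

View pics/c1.png

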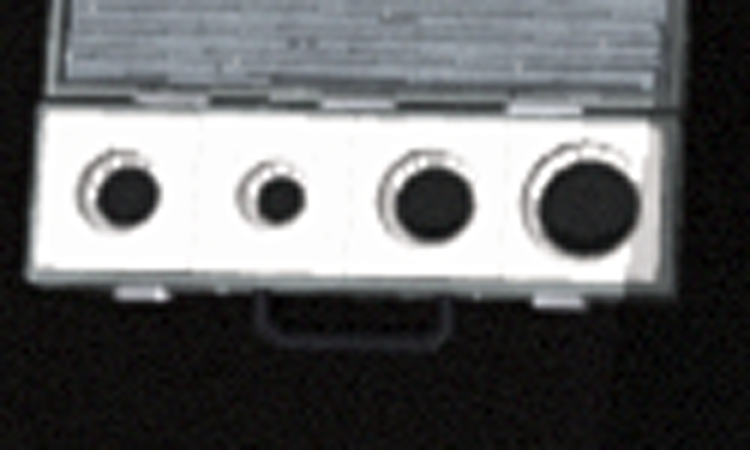

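View pics/c2.png

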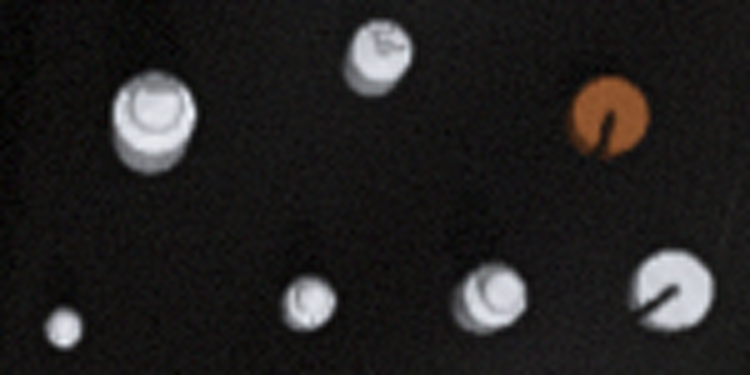

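The wells, left to right (y from high to low), are 100, 50, 200, 500. All four knobbed weights are identified. First I turn the tool so the fingers close along world x, then go above the weights for a wrist look.

Emit:
apply_moves(
  series=[
    [0, 0, 0, -0.18, 0],
    [0, 0, 0, -0.18, 0],
    [0, 0, 0, -0.18, 0],
    [0, 0, 0, -0.18, 0],
    [0, 0, 0, -0.18, 0],
  ],
)

```text
time: 0.72
ee_pos: [242.0, -493.6, 255.7]
ee_rot: [3.141, 0.001, -1.78]
wrist_force: [0.2, -0.5, 0.1]
gripper_width: 85.1
finger_force: 0.0
```

Emit:
apply_moves(
  series=[
    [0, 0, 0, -0.18, 0],
    [0, 0, 0, -0.035, 0],
    [0, 0, 0, 0, 0],
  ],
)

```text
time: 1.1
ee_pos: [242.1, -493.7, 256.0]
ee_rot: [3.141, 0.0, -1.573]
wrist_force: [-0.4, 0.0, -0.4]
gripper_width: 85.4
finger_force: 0.0
```

Emit:
apply_moves(
  series=[
    [-0.045, -0.03, 0, 0, 0],
    [-0.045, -0.03, 0, 0, 0],
    [-0.045, -0.03, 0, 0, 0],
    [-0.045, -0.03, 0, 0, 0],
    [-0.045, -0.03, 0, 0, 0],
  ],
)

```text
time: 1.72
ee_pos: [392.8, -267.2, 256.4]
ee_rot: [-3.141, -0.0, -1.574]
wrist_force: [1.3, -0.3, 0.6]
gripper_width: 85.3
finger_force: 0.0
```

Emit:
apply_moves(
  series=[
    [-0.045, -0.03, 0, 0, 0],
    [-0.045, -0.03, 0, 0, 0],
    [0, 0, 0, 0, 0],
    [0, 0, 0, 0, 0],
  ],
)

```text
time: 2.22
ee_pos: [452.0, -178.8, 256.2]
ee_rot: [3.141, -0.0, -1.572]
wrist_force: [0.3, -1.2, -0.0]
gripper_width: 85.5
finger_force: 0.0
```

Run:
```python
from plant import monitor,cams
import cv2,pickle
d=cams.snapshot('wrist');pickle.dump(d,open('w1.pkl','wb'));cv2.imwrite('pics/w1.png',d['image'][:,:,::-1])
print(d['fx'],d['cx'],d['cy'],d['R'],-d['R'].T@d['t'],monitor.get_state()['ee_pos'])
```

```text
309.70691628693146 324.4756956926528 200.99456860689526 [[-9.99999984e-01  1.64858797e-05  1.76955867e-04]
 [ 6.48934014e-05  9.60809893e-01  2.77208125e-01]
 [-1.65450928e-04  2.77208132e-01 -9.60809879e-01]] [ 452.64425079 -248.61649247  373.17794772] [ 451.76866429 -179.25122526  256.29085546]
```

View pics/w1.png

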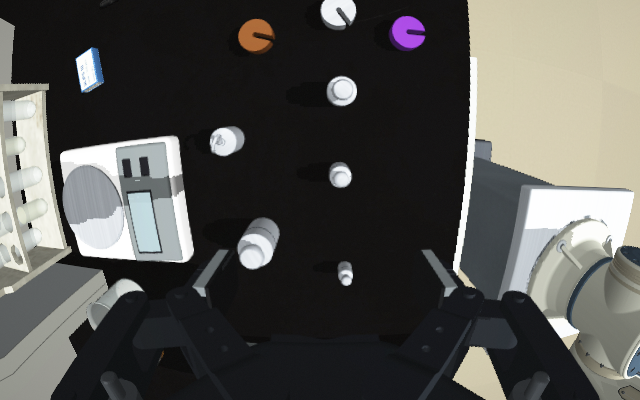

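The wrist view shows knob tops at 500 (251,257), 200 (343,89), 100 (342,174) and 50 (346,279). The hooked mass is at (228,140) and the slotted mass at (338,12).

```bash
cat >> h.py <<'E'
def wray(d,u,v,z):
    a=np.array([u-d['cx'],v-d['cy']])/d['fx'];th=np.hypot(*a);a=a/max(th,1e-9)
    R=np.array(d['R']);c=-R.T@d['t'];r=R.T@np.array([*(a*np.sin(th)),np.cos(th)])
    return c+r*(z-c[2])/r[2]
E
python3 - <<'E'
import pickle
from h import *
d=pickle.load(open('w1.pkl','rb'));T=pickle.load(open('top.pkl','rb'))
for n,u,v,z in[('500',251,257,80),('200',343,89,59),('100',342,174,48),('50',346,279,41),('100b',341,187,0),('200b',342,105,0),('hook',222,142,39)]:print(n,wray(d,u,v,z).round(1))
for n,u,v,z in[('500',310+157/5,140+103/5,80),('200',310+502/5,140+293/5,59),('100',310+312/5,140+299/5,48),('50',310+65/5,140+325/5,41)]:print(n,ray(T,u,v,z).round(1))
im=d['image'].copy();c=np.vstack([np.hstack([cv2.resize(im[v-40:v+40,u-50:u+50],None,fx=3.8,fy=3.6,interpolation=2)for u,v in q])for q in[[(258,245),(343,90)],[(342,175),(345,272)]]])
cv2.imwrite('pics/w1c.png',c[:,:,::-1])
E
```

```text
500 [ 531.4 -101.5   80. ]
200 [ 434.1 -274.2   59. ]
100 [ 433.8 -184.9   48. ]
50 [426.  -52.6  41. ]
100b [ 432.1 -159.     0. ]
200b [ 431.8 -259.6    0. ]
hook [ 567.  -220.8   39. ]
500 [ 532.5 -101.6   80. ]
200 [ 432.  -276.3   59. ]
100 [ 433.  -180.1   48. ]
50 [423.9 -51.3  41. ]
```

View pics/w1c.png

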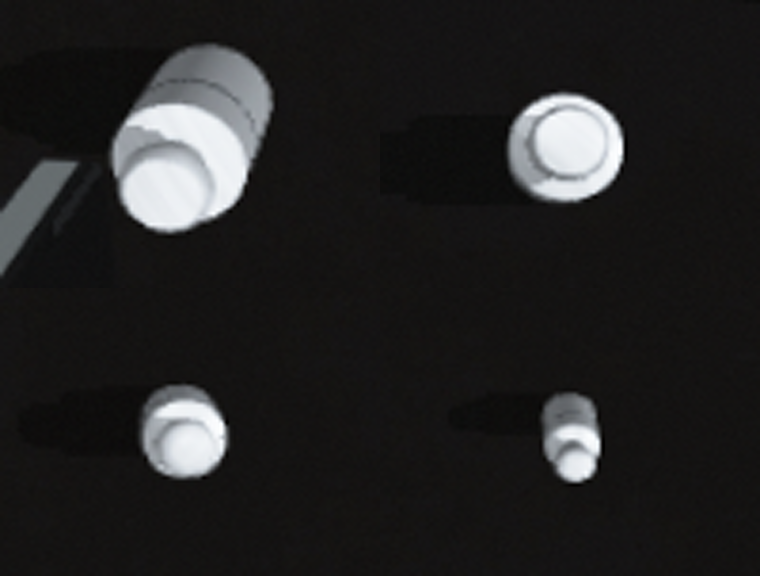

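Emit:
apply_moves(
  series=[
    [-0.039, -0.04, 0, 0, 0],
    [-0.039, -0.04, 0, 0, 0],
    [0, 0, 0.05, 0, 0],
    [0, 0, 0.05, 0, 0],
    [0, 0, 0, 0, 0],
  ],
)

```text
time: 2.9
ee_pos: [529.1, -101.9, 152.9]
ee_rot: [3.133, -0.0, -1.573]
wrist_force: [-1.0, -0.1, 1.1]
gripper_width: 85.2
finger_force: 0.0
```

Emit:
apply_moves(
  series=[
    [0, 0, 0.05, 0, 0],
    [0, 0, 0.04, 0, 0],
    [0, 0, 0.016, 0, 0],
    [0, 0, 0, 0, 0],
    [0, 0, 0, 0, 60],
  ],
  grip_force=40,
)

```text
time: 3.52
ee_pos: [533.8, -101.4, 52.7]
ee_rot: [-3.138, -0.0, -1.571]
wrist_force: [0.5, 1.1, -0.5]
gripper_width: 69.5
finger_force: 0.0
```

Emit:
apply_moves(
  series=[
    [0, 0, 0, 0, 110],
    [0, 0, 0, 0, 160],
    [0, 0, 0, 0, 200],
    [0, 0, 0, 0, 255],
    [0, 0, 0, 0, 255],
  ],
)

```text
time: 4.15
ee_pos: [532.7, -101.0, 51.8]
ee_rot: [-3.14, -0.0, -1.57]
wrist_force: [-2.2, 0.2, 6.0]
gripper_width: 40.9
finger_force: 40.0
```

Emit:
apply_moves(
  series=[
    [0, 0, -0.03, 0, 255],
    [0, 0, -0.06, 0, 255],
    [0, 0, -0.06, 0, 255],
    [-0.04, 0.005, -0.02, 0, 255],
    [-0.05, 0.005, 0, 0, 255],
  ],
)

```text
time: 4.78
ee_pos: [522.3, -10.1, 221.9]
ee_rot: [-3.139, 0.001, -1.573]
wrist_force: [0.1, 1.2, -5.7]
gripper_width: 40.8
finger_force: 42.7
```

Emit:
apply_moves(
  series=[
    [-0.05, 0.005, 0, 0, 255],
    [-0.05, 0.005, 0, 0, 255],
    [-0.04, 0, 0, 0, 255],
    [-0.04, 0, 0, 0, 255],
    [-0.03, 0, 0, 0, 255],
  ],
)

```text
time: 5.4
ee_pos: [511.0, 200.7, 219.3]
ee_rot: [3.139, -0.0, -1.57]
wrist_force: [-0.2, -0.1, -4.7]
gripper_width: 41.1
finger_force: 42.6
```

Emit:
apply_moves(
  series=[
    [0, 0, 0, 0, 255],
    [0, 0, 0, 0, 255],
    [0, 0, 0, 0, 255],
  ],
)

```text
time: 5.78
ee_pos: [511.9, 198.3, 220.1]
ee_rot: [3.141, -0.0, -1.572]
wrist_force: [0.9, 0.1, -5.7]
gripper_width: 40.8
finger_force: 42.6
```

Run:
```python
from plant import monitor,cams
import cv2,pickle
d=cams.snapshot('wrist');pickle.dump(d,open('w2.pkl','wb'));cv2.imwrite('pics/w2.png',d['image'][:,:,::-1])
s=monitor.get_state();print(s['ee_pos'],s['gripper_width'],-d['R'].T@d['t'],s['wrist_force'])
```

```text
[512.05291589 198.3578461  220.23945729] 40.7674485789128 [512.55396073 128.51974276 337.06645667] [ 0.46706961  0.47167355 -4.70773736]
```

View pics/w2.png

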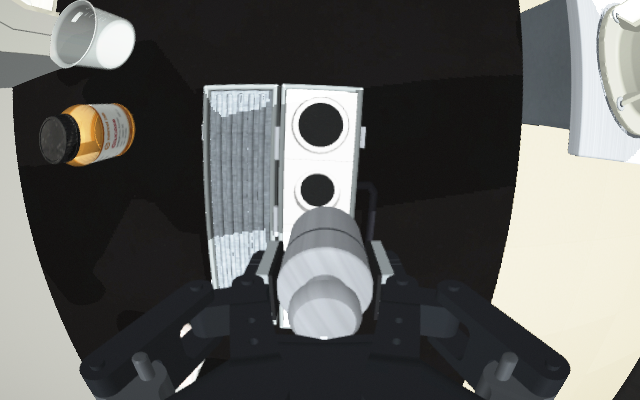

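The wrist view shows the 500 well at (321,124), almost under the camera, the 200 well at (318,190), and the 500 weight held upright between the pads.

Run:
```python
import pickle
from h import *
d=pickle.load(open('w2.pkl','rb'));im=d['image']
m=(im[88:215,285:356].max(2)<70).astype(np.uint8)
_,_,s,c=cv2.connectedComponentsWithStats(m)
for a,b in zip(s,c):
    if 200<a[4]<3000:
        u,v=b+[285,88];print(a,u,v,[wray(d,u,v,z).round(1) for z in(11,28)])
w=(im[80:330,275:370].min(2)>200).astype(np.uint8)
for y in(100,150,155,160):
    x=np.where(w[y-80])[0]+275;print(y,x.min(),x.max(),wray(d,x.min(),y,28).round(),wray(d,x.max(),y,28).round())
```

```text
[  14   15   44   43 1471] 320.22501699524133 124.28891910265125 [array([516.8, 139.3,  11. ]), array([516.6, 138.7,  28. ])]
[ 16  87  33  31 805] 316.8683229813665 189.66956521739132 [array([520.7, 209.7,  11. ]), array([520.2, 205.5,  28. ])]
100 275 356 [561. 114.  28.] [481. 114.  28.]
150 276 353 [561. 164.  28.] [484. 164.  28.]
155 276 352 [561. 169.  28.] [485. 169.  28.]
160 284 352 [553. 174.  28.] [485. 175.  28.]
```

Emit:
apply_moves(
  series=[
    [0.03, -0.0025, 0, 0, 255],
    [0.0295, -0.0025, 0, 0, 255],
    [0, 0, 0.05, 0, 255],
    [0, 0, 0.05, 0, 255],
    [0, 0, 0.025, 0, 255],
  ],
)

```text
time: 6.45
ee_pos: [515.5, 138.1, 92.6]
ee_rot: [3.138, -0.002, -1.573]
wrist_force: [-0.4, -0.9, -5.0]
gripper_width: 40.8
finger_force: 42.3
```

Emit:
apply_moves(
  series=[
    [0, 0, 0.005, 0, 255],
    [0, 0, 0, 0, 255],
    [0, 0, 0, 0, 255],
  ],
)

```text
time: 6.82
ee_pos: [518.2, 140.1, 92.0]
ee_rot: [-3.139, 0.001, -1.571]
wrist_force: [-0.8, 0.4, -4.4]
gripper_width: 41.1
finger_force: 42.3
```

Emit:
apply_moves(
  series=[
    [0, 0, 0.006, 0, 255],
    [0, 0, 0.006, 0, 255],
    [0, 0, 0.006, 0, 255],
    [0, 0, 0.005, 0, 255],
    [0, 0, 0, 0, 255],
  ],
)

```text
time: 7.45
ee_pos: [516.8, 139.5, 66.7]
ee_rot: [3.14, -0.001, -1.571]
wrist_force: [-0.3, -0.0, -5.0]
gripper_width: 40.9
finger_force: 42.3
```

Emit:
apply_moves(
  series=[
    [0, 0, 0.002, 0, 255],
    [0, 0, 0.001, 0, 255],
    [0, 0, 0, 0, 255],
  ],
)

```text
time: 7.82
ee_pos: [517.1, 139.7, 64.3]
ee_rot: [-3.142, -0.0, -1.571]
wrist_force: [0.3, 0.2, -4.4]
gripper_width: 40.5
finger_force: 42.3
```

Emit:
apply_moves(
  series=[
    [0, 0, 0.001, 0, 255],
    [0, 0, 0, 0, 255],
  ],
)

```text
time: 8.07
ee_pos: [517.1, 139.7, 63.2]
ee_rot: [3.141, -0.0, -1.571]
wrist_force: [-0.0, 0.5, -5.2]
gripper_width: 41.2
finger_force: 42.3
```

Emit:
apply_moves(
  series=[
    [0, 0, 0.001, 0, 255],
    [0, 0, 0, 0, 255],
  ],
)

```text
time: 8.32
ee_pos: [517.2, 139.7, 62.8]
ee_rot: [-3.141, 0.0, -1.571]
wrist_force: [-2.4, -0.3, 1.1]
gripper_width: 40.7
finger_force: 43.1
```

Emit:
apply_moves(
  series=[
    [0, 0, 0.0005, 0, 255],
    [0, 0, 0, 0, 255],
  ],
)

```text
time: 8.57
ee_pos: [517.2, 139.7, 62.8]
ee_rot: [-3.141, 0.0, -1.57]
wrist_force: [-4.5, -0.6, 6.0]
gripper_width: 40.7
finger_force: 43.5
```

Contact at z 62.8, as predicted: it is seated. Release and lift.

Emit:
apply_moves(
  series=[
    [0, 0, 0, 0, 110],
    [0, 0, 0, 0, 90],
    [0, 0, 0, 0, 60],
    [0, 0, 0, 0, 60],
    [0, 0, -0.02, 0, 40],
  ],
)

```text
time: 9.2
ee_pos: [516.1, 139.1, 80.6]
ee_rot: [3.138, -0.002, -1.571]
wrist_force: [0.2, 0.8, 1.3]
gripper_width: 71.7
finger_force: 0.0
```

Emit:
apply_moves(
  series=[
    [0, 0, -0.05, 0, 20],
    [0, 0, -0.05, 0, 0],
    [0.04, 0, -0.04, 0, 0],
    [0.05, 0.01, 0, 0, 0],
    [0.05, 0.01, 0, 0, 0],
  ],
)

```text
time: 9.82
ee_pos: [496.9, -1.5, 222.4]
ee_rot: [-3.14, 0.0, -1.57]
wrist_force: [0.4, -0.2, 0.0]
gripper_width: 85.1
finger_force: 0.0
```

Emit:
apply_moves(
  series=[
    [0.06, 0.01, 0, 0, 0],
    [0.06, 0.02, 0, 0, 0],
    [0.06, 0.02, 0, 0, 0],
    [0.06, 0.01, 0, 0, 0],
    [0.03, 0.004, 0, 0, 0],
  ],
)

```text
time: 10.45
ee_pos: [432.5, -271.5, 221.8]
ee_rot: [-3.142, -0.0, -1.573]
wrist_force: [-0.0, 0.3, 0.3]
gripper_width: 85.4
finger_force: 0.0
```

Emit:
apply_moves(
  series=[
    [0, 0, 0, 0, 0],
    [0, 0, 0, 0, 0],
    [0, 0, 0, 0, 0],
  ],
)

```text
time: 10.82
ee_pos: [433.9, -268.1, 221.9]
ee_rot: [-3.141, 0.0, -1.569]
wrist_force: [-0.2, 0.3, 0.5]
gripper_width: 85.6
finger_force: 0.0
```

Emit:
apply_moves(
  series=[
    [0.007, 0.001, 0.03, 0, 0],
    [0, 0, 0.05, 0, 0],
    [0, 0, 0.05, 0, 0],
    [0, 0, 0.035, 0, 20],
    [0, 0, 0.011, 0, 40],
  ],
)

```text
time: 11.45
ee_pos: [431.6, -274.8, 44.0]
ee_rot: [3.138, 0.001, -1.57]
wrist_force: [0.4, -0.3, 0.3]
gripper_width: 72.3
finger_force: 0.0
```

Emit:
apply_moves(
  series=[
    [0, 0, 0.002, 0, 60],
    [0, 0, 0, 0, 100],
    [0, 0, 0, 0, 140],
    [0, 0, 0, 0, 180],
    [0, 0, 0, 0, 255],
  ],
)

```text
time: 12.08
ee_pos: [433.5, -276.2, 45.1]
ee_rot: [-3.139, -0.001, -1.57]
wrist_force: [-0.6, 1.8, 6.5]
gripper_width: 30.5
finger_force: 39.4
```

Emit:
apply_moves(
  series=[
    [0, 0, 0, 0, 255],
    [0, 0, 0, 0, 255],
  ],
)

```text
time: 12.32
ee_pos: [433.5, -276.2, 45.1]
ee_rot: [-3.139, -0.001, -1.57]
wrist_force: [-0.5, 0.7, 6.7]
gripper_width: 30.7
finger_force: 39.4
```

Emit:
apply_moves(
  series=[
    [0, 0, -0.03, 0, 255],
    [0, 0, -0.06, 0, 255],
    [0, 0, -0.06, 0, 255],
    [-0.02, 0, -0.03, 0, 255],
    [-0.04, -0.005, 0, 0, 255],
  ],
)

```text
time: 12.95
ee_pos: [438.5, -216.3, 226.5]
ee_rot: [-3.136, -0.001, -1.573]
wrist_force: [0.7, 0.8, -2.1]
gripper_width: 30.3
finger_force: 40.4
```

Emit:
apply_moves(
  series=[
    [-0.05, -0.012, 0, 0, 255],
    [-0.05, -0.012, 0, 0, 255],
    [-0.05, -0.012, 0, 0, 255],
    [-0.05, -0.012, 0, 0, 255],
    [-0.05, -0.012, 0, 0, 255],
  ],
)

```text
time: 13.58
ee_pos: [497.3, 35.7, 223.6]
ee_rot: [3.141, 0.0, -1.571]
wrist_force: [1.6, -0.0, -2.5]
gripper_width: 30.3
finger_force: 40.4
```

Emit:
apply_moves(
  series=[
    [-0.05, -0.011, 0, 0, 255],
    [-0.05, -0.011, 0, 0, 255],
    [-0.04, 0, 0, 0, 255],
    [-0.03, 0, 0, 0, 255],
    [0, 0, 0, 0, 255],
  ],
)

```text
time: 14.2
ee_pos: [519.0, 205.8, 222.9]
ee_rot: [3.14, -0.0, -1.569]
wrist_force: [-0.2, -0.3, -2.0]
gripper_width: 30.7
finger_force: 40.4
```

Emit:
apply_moves(
  series=[
    [0, 0, 0, 0, 255],
    [0, 0, 0, 0, 255],
  ],
)

```text
time: 14.45
ee_pos: [519.5, 203.2, 223.9]
ee_rot: [3.141, -0.0, -1.572]
wrist_force: [-0.0, -0.3, -1.9]
gripper_width: 30.6
finger_force: 40.4
```

Run:
```python
from plant import monitor,cams
import cv2,pickle
d=cams.snapshot('wrist');pickle.dump(d,open('w3.pkl','wb'));cv2.imwrite('pics/w3.png',d['image'][:,:,::-1])
s=monitor.get_state();print(s['ee_pos'],s['gripper_width'],-d['R'].T@d['t'],s['wrist_force'])
```

```text
[519.59372177 203.24600722 223.90939333] 30.486314640779376 [520.10368443 133.34917741 340.78728785] [ 0.58409752  0.9992704  -1.30129155]
```

View pics/w3.png

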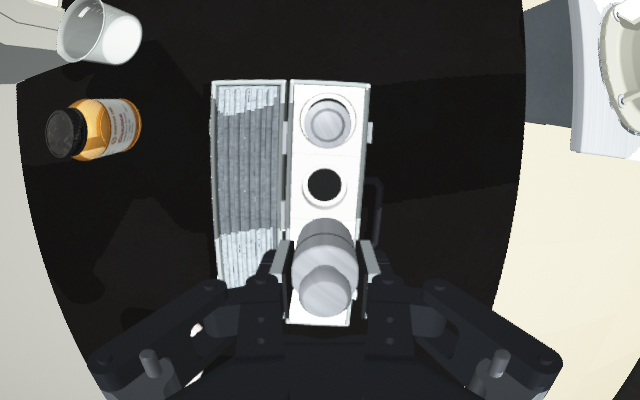

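The 500 stands upright in its well at (328,122). The 200 well is at (324,185), as expected. Lowering the 200.

Emit:
apply_moves(
  series=[
    [-0.005, -0.001, 0.03, 0, 255],
    [0, 0, 0.05, 0, 255],
    [0, 0, 0.04, 0, 255],
    [0, 0, 0.012, 0, 255],
    [0, 0, 0, 0, 255],
  ],
)

```text
time: 15.12
ee_pos: [521.0, 208.8, 92.2]
ee_rot: [-3.141, -0.0, -1.571]
wrist_force: [0.7, 0.4, -1.6]
gripper_width: 30.6
finger_force: 40.2
```

Emit:
apply_moves(
  series=[
    [0, 0, 0, 0, 255],
    [0, 0, 0, 0, 255],
  ],
)

```text
time: 15.38
ee_pos: [521.4, 209.6, 93.4]
ee_rot: [-3.139, 0.002, -1.571]
wrist_force: [0.4, 0.4, -2.0]
gripper_width: 30.3
finger_force: 40.2
```

Emit:
apply_moves(
  series=[
    [0, 0, 0.007, 0, 255],
    [0, 0, 0.007, 0, 255],
    [0, 0, 0.007, 0, 255],
    [0, 0, 0.006, 0, 255],
    [0, 0, 0, 0, 255],
  ],
)

```text
time: 16.0
ee_pos: [520.2, 208.8, 64.0]
ee_rot: [3.14, -0.001, -1.571]
wrist_force: [-0.3, 0.1, -1.6]
gripper_width: 30.7
finger_force: 40.2
```

Emit:
apply_moves(
  series=[
    [0, 0, 0.002, 0, 255],
    [0, 0, 0.002, 0, 255],
    [0, 0, 0, 0, 255],
    [0, 0, 0, 0, 255],
  ],
)

```text
time: 16.5
ee_pos: [520.7, 209.1, 60.9]
ee_rot: [-3.141, 0.0, -1.571]
wrist_force: [0.2, -0.6, -2.4]
gripper_width: 30.5
finger_force: 40.2
```

Emit:
apply_moves(
  series=[
    [0, 0, 0.002, 0, 255],
    [0, 0, 0, 0, 255],
    [0, 0, 0, 0, 255],
  ],
)

```text
time: 16.88
ee_pos: [520.6, 209.1, 58.8]
ee_rot: [3.142, -0.0, -1.571]
wrist_force: [0.4, -0.2, -2.1]
gripper_width: 30.2
finger_force: 40.2
```

Emit:
apply_moves(
  series=[
    [0, 0, 0.001, 0, 255],
    [0, 0, 0, 0, 255],
    [0, 0, 0, 0, 255],
  ],
)

```text
time: 17.25
ee_pos: [520.7, 209.2, 58.2]
ee_rot: [-3.141, 0.0, -1.571]
wrist_force: [-2.1, -0.4, 2.2]
gripper_width: 30.6
finger_force: 40.8
```

The 200 is seated at 58.2. Release and go to the 100.

Emit:
apply_moves(
  series=[
    [0, 0, 0, 0, 140],
    [0, 0, 0, 0, 110],
    [0, 0, 0, 0, 80],
    [0, 0, 0, 0, 60],
    [0, 0, -0.02, 0, 40],
  ],
)

```text
time: 17.88
ee_pos: [519.5, 208.4, 76.5]
ee_rot: [3.138, -0.002, -1.571]
wrist_force: [-0.8, -0.2, 0.7]
gripper_width: 71.7
finger_force: 0.0
```

Emit:
apply_moves(
  series=[
    [0, 0, -0.05, 0, 20],
    [0, 0, -0.05, 0, 0],
    [0.03, 0, -0.045, 0, 0],
    [0.05, 0.01, 0, 0, 0],
    [0.05, 0.015, 0, 0, 0],
  ],
)

```text
time: 18.5
ee_pos: [495.4, 78.0, 223.2]
ee_rot: [-3.14, 0.001, -1.57]
wrist_force: [0.4, 0.7, -0.6]
gripper_width: 85.3
finger_force: 0.0
```

Emit:
apply_moves(
  series=[
    [0.055, 0.015, 0, 0, 0],
    [0.055, 0.015, 0, 0, 0],
    [0.055, 0.015, 0, 0, 0],
    [0.05, 0.015, 0, 0, 0],
    [0.03, 0.002, 0, 0, 0],
  ],
)

```text
time: 19.12
ee_pos: [432.5, -167.9, 223.1]
ee_rot: [-3.141, -0.0, -1.572]
wrist_force: [1.4, 0.9, 1.0]
gripper_width: 85.3
finger_force: 0.0
```

Emit:
apply_moves(
  series=[
    [0.014, 0, 0, 0, 0],
    [0, 0, 0, 0, 0],
    [0, 0, 0, 0, 0],
    [0, 0, 0, 0, 0],
  ],
)

```text
time: 19.62
ee_pos: [433.8, -179.1, 222.8]
ee_rot: [-3.142, 0.0, -1.569]
wrist_force: [-0.4, -0.0, -0.6]
gripper_width: 85.5
finger_force: 0.0
```

Emit:
apply_moves(
  series=[
    [0, 0, 0.03, 0, 0],
    [0, 0, 0.05, 0, 0],
    [0, 0, 0.05, 0, 0],
    [0, 0, 0.038, 0, 20],
    [0, 0, 0.012, 0, 40],
  ],
)

```text
time: 20.25
ee_pos: [432.3, -179.2, 41.0]
ee_rot: [3.138, 0.0, -1.57]
wrist_force: [-0.3, -0.6, -0.3]
gripper_width: 71.8
finger_force: 0.0
```

Emit:
apply_moves(
  series=[
    [0, 0, 0.002, 0, 80],
    [0, 0, 0, 0, 120],
    [0, 0, 0, 0, 160],
    [0, 0, 0, 0, 200],
    [0, 0, 0, 0, 255],
  ],
)

```text
time: 20.88
ee_pos: [434.4, -180.0, 42.0]
ee_rot: [-3.139, -0.0, -1.57]
wrist_force: [-0.5, 1.5, 5.7]
gripper_width: 23.3
finger_force: 38.9
```

Emit:
apply_moves(
  series=[
    [0, 0, 0, 0, 255],
    [0, 0, 0, 0, 255],
  ],
)

```text
time: 21.12
ee_pos: [434.5, -180.1, 42.1]
ee_rot: [-3.139, -0.0, -1.57]
wrist_force: [-1.7, 2.4, 6.1]
gripper_width: 23.2
finger_force: 38.9
```

Emit:
apply_moves(
  series=[
    [0, 0, -0.03, 0, 255],
    [0, 0, -0.06, 0, 255],
    [0, 0, -0.06, 0, 255],
    [-0.02, 0, -0.03, 0, 255],
    [-0.05, -0.005, 0, 0, 255],
  ],
)

```text
time: 21.75
ee_pos: [439.9, -110.2, 224.0]
ee_rot: [-3.135, -0.0, -1.574]
wrist_force: [0.9, 0.6, -2.4]
gripper_width: 23.4
finger_force: 39.5
```

Emit:
apply_moves(
  series=[
    [-0.055, -0.012, 0, 0, 255],
    [-0.055, -0.012, 0, 0, 255],
    [-0.055, -0.012, 0, 0, 255],
    [-0.055, -0.012, 0, 0, 255],
    [-0.055, -0.012, 0, 0, 255],
  ],
)

```text
time: 22.38
ee_pos: [498.5, 166.9, 221.1]
ee_rot: [-3.141, 0.0, -1.571]
wrist_force: [1.6, -1.1, -1.0]
gripper_width: 23.0
finger_force: 39.5
```

Emit:
apply_moves(
  series=[
    [-0.05, -0.011, 0, 0, 255],
    [-0.05, -0.01, 0, 0, 255],
    [-0.045, -0.006, 0, 0, 255],
    [-0.03, 0, 0, 0, 255],
    [0, 0, 0, 0, 255],
  ],
)

```text
time: 23.0
ee_pos: [525.0, 341.9, 219.8]
ee_rot: [3.14, -0.0, -1.569]
wrist_force: [-0.4, -1.0, -0.1]
gripper_width: 23.6
finger_force: 39.5
```

Emit:
apply_moves(
  series=[
    [0, 0, 0, 0, 255],
    [0, 0, 0, 0, 255],
  ],
)

```text
time: 23.25
ee_pos: [525.7, 339.2, 221.2]
ee_rot: [-3.141, 0.0, -1.572]
wrist_force: [0.4, 0.3, -1.2]
gripper_width: 22.7
finger_force: 39.5
```

Run:
```python
from plant import monitor,cams
from h import *
import pickle
d=cams.snapshot('wrist');pickle.dump(d,open('w4.pkl','wb'));im=d['image'];cv2.imwrite('pics/w4.png',im[:,:,::-1])
s=monitor.get_state();print(s['ee_pos'],s['gripper_width'],s['wrist_force'])
_,_,st,c=cv2.connectedComponentsWithStats((im.max(2)<70).astype(np.uint8))
for a,b in zip(st,c):
    if 100<a[4]<2500 and 200<b[0]<420 and b[1]<260:print(a,b,wray(d,*b,15.5).round(1))
```

```text
[525.69615952 339.18128845 221.20500442] 23.098673356349668 [ 0.29637753 -0.42473708 -1.43057728]
[286  26   6  46 151] [288.09271523  47.23178808] [563.7 198.   15.5]
[213  33   6 135 271] [215.11439114  97.00369004] [643.  247.   15.5]
[283 106   4  47 146] [284.23287671 128.55479452] [568.1 284.1  15.5]
[316 113  22  21 365] [326.48767123 123.31232877] [524.3 279.1  15.5]
[311 176  26  26 529] [323.3194707  188.63516068] [527.6 348.7  15.5]
```

View pics/w4.png

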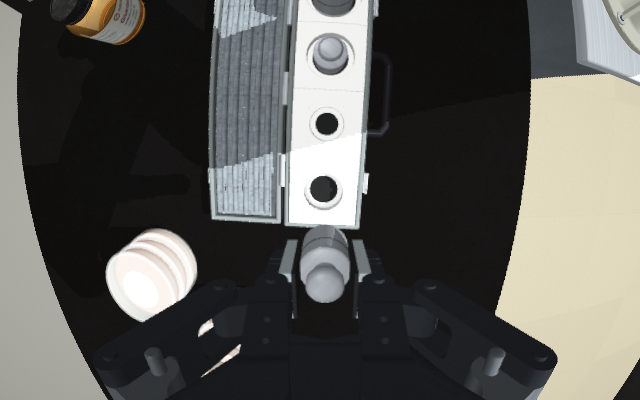

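The 200 stands in its well at (330,52). The 50 well is at (326,123) = (524.3, 279.1) and the 100 well at (323,189) = (527.6, 348.7). The held 100 hangs upright, so I lower it.

Emit:
apply_moves(
  series=[
    [-0.0095, -0.002, 0.03, 0, 255],
    [0, 0, 0.05, 0, 255],
    [0, 0, 0.04, 0, 255],
    [0, 0, 0.012, 0, 255],
    [0, 0, 0, 0, 255],
  ],
)

```text
time: 23.92
ee_pos: [528.0, 349.3, 89.3]
ee_rot: [-3.141, -0.0, -1.571]
wrist_force: [0.1, -0.6, -0.9]
gripper_width: 23.1
finger_force: 39.5
```

Emit:
apply_moves(
  series=[
    [0, 0, 0, 0, 255],
    [0, 0, 0, 0, 255],
  ],
)

```text
time: 24.18
ee_pos: [528.3, 350.2, 90.6]
ee_rot: [-3.139, 0.002, -1.571]
wrist_force: [0.3, -0.1, -0.9]
gripper_width: 23.6
finger_force: 39.5
```

Emit:
apply_moves(
  series=[
    [0, 0, 0.007, 0, 255],
    [0, 0, 0.007, 0, 255],
    [0, 0, 0.007, 0, 255],
    [0, 0, 0.005, 0, 255],
    [0, 0, 0, 0, 255],
  ],
)

```text
time: 24.8
ee_pos: [527.3, 349.3, 62.1]
ee_rot: [3.141, -0.001, -1.571]
wrist_force: [0.6, 0.0, -1.3]
gripper_width: 22.8
finger_force: 39.5
```

Emit:
apply_moves(
  series=[
    [0, 0, 0.002, 0, 255],
    [0, 0, 0, 0, 255],
    [0, 0, 0, 0, 255],
  ],
)

```text
time: 25.18
ee_pos: [527.7, 349.7, 61.0]
ee_rot: [-3.141, 0.0, -1.571]
wrist_force: [0.1, -0.4, -0.1]
gripper_width: 23.7
finger_force: 39.5
```

Emit:
apply_moves(
  series=[
    [0, 0, 0.002, 0, 255],
    [0, 0, 0, 0, 255],
    [0, 0, 0, 0, 255],
  ],
)

```text
time: 25.55
ee_pos: [527.6, 349.6, 58.8]
ee_rot: [-3.142, -0.0, -1.571]
wrist_force: [0.1, 0.3, 0.1]
gripper_width: 23.7
finger_force: 39.5
```

Emit:
apply_moves(
  series=[
    [0, 0, 0.001, 0, 255],
    [0, 0, 0, 0, 255],
    [0, 0, 0, 0, 255],
  ],
)

```text
time: 25.92
ee_pos: [527.6, 349.6, 57.8]
ee_rot: [3.142, -0.0, -1.571]
wrist_force: [0.6, 0.7, -2.1]
gripper_width: 23.5
finger_force: 39.5
```

Emit:
apply_moves(
  series=[
    [0, 0, 0.001, 0, 255],
    [0, 0, 0, 0, 255],
    [0, 0, 0, 0, 255],
  ],
)

```text
time: 26.3
ee_pos: [527.7, 349.7, 57.1]
ee_rot: [-3.141, 0.0, -1.571]
wrist_force: [-1.9, 0.3, 2.7]
gripper_width: 23.3
finger_force: 39.9
```

The 100 is seated. Release and go to the 50.

Emit:
apply_moves(
  series=[
    [0, 0, 0, 0, 160],
    [0, 0, 0, 0, 130],
    [0, 0, 0, 0, 100],
    [0, 0, 0, 0, 60],
    [0, 0, -0.02, 0, 40],
  ],
)

```text
time: 26.92
ee_pos: [526.6, 348.8, 75.2]
ee_rot: [3.139, -0.003, -1.571]
wrist_force: [0.7, -0.2, 0.2]
gripper_width: 71.9
finger_force: 0.0
```

Emit:
apply_moves(
  series=[
    [0, 0, -0.05, 0, 20],
    [0, 0, -0.05, 0, 0],
    [0.03, 0, -0.045, 0, 0],
    [0.05, 0.01, 0, 0, 0],
    [0.055, 0.016, 0, 0, 0],
  ],
)

```text
time: 27.55
ee_pos: [501.4, 213.6, 222.1]
ee_rot: [-3.141, 0.001, -1.57]
wrist_force: [0.9, -0.1, -0.3]
gripper_width: 85.3
finger_force: 0.0
```

Emit:
apply_moves(
  series=[
    [0.055, 0.018, 0, 0, 0],
    [0.055, 0.018, 0, 0, 0],
    [0.055, 0.018, 0, 0, 0],
    [0.05, 0.018, 0, 0, 0],
    [0.04, 0.005, 0, 0, 0],
  ],
)

```text
time: 28.18
ee_pos: [423.4, -42.1, 222.3]
ee_rot: [-3.14, 0.0, -1.571]
wrist_force: [0.5, 0.3, 0.8]
gripper_width: 85.3
finger_force: 0.0
```

Emit:
apply_moves(
  series=[
    [0.011, 0, 0, 0, 0],
    [0, 0, 0, 0, 0],
    [0, 0, 0, 0, 0],
    [0, 0, 0, 0, 0],
  ],
)

```text
time: 28.68
ee_pos: [424.8, -50.6, 221.7]
ee_rot: [3.141, 0.0, -1.569]
wrist_force: [0.2, 0.1, -0.3]
gripper_width: 85.3
finger_force: 0.0
```

Emit:
apply_moves(
  series=[
    [0.0005, 0, 0.03, 0, 0],
    [0, 0, 0.05, 0, 0],
    [0, 0, 0.05, 0, 0],
    [0, 0, 0.038, 0, 20],
    [0, 0, 0.012, 0, 40],
  ],
)

```text
time: 29.3
ee_pos: [423.3, -51.7, 40.0]
ee_rot: [3.137, -0.001, -1.57]
wrist_force: [0.6, 0.2, 1.0]
gripper_width: 72.3
finger_force: 0.0
```

Emit:
apply_moves(
  series=[
    [0, 0, 0.002, 0, 80],
    [0, 0, 0, 0, 120],
    [0, 0, 0, 0, 160],
    [0, 0, 0, 0, 200],
    [0, 0, 0, 0, 255],
  ],
)

```text
time: 29.92
ee_pos: [425.3, -51.8, 40.6]
ee_rot: [-3.14, 0.0, -1.57]
wrist_force: [-0.5, 0.1, 6.2]
gripper_width: 16.4
finger_force: 38.9
```

Emit:
apply_moves(
  series=[
    [0, 0, 0, 0, 255],
    [0, 0, 0, 0, 255],
  ],
)

```text
time: 30.18
ee_pos: [425.3, -51.9, 40.6]
ee_rot: [-3.14, 0.0, -1.571]
wrist_force: [-2.0, -0.1, 6.1]
gripper_width: 16.4
finger_force: 38.9
```

Emit:
apply_moves(
  series=[
    [0, 0, -0.03, 0, 255],
    [0, 0, -0.06, 0, 255],
    [0, 0, -0.06, 0, 255],
    [-0.02, -0.005, -0.03, 0, 255],
    [-0.05, -0.014, 0, 0, 255],
  ],
)

```text
time: 30.8
ee_pos: [444.8, 18.2, 223.0]
ee_rot: [-3.135, 0.002, -1.574]
wrist_force: [1.6, -0.4, -2.3]
gripper_width: 16.4
finger_force: 39.3
```

Emit:
apply_moves(
  series=[
    [-0.05, -0.018, 0, 0, 255],
    [-0.05, -0.018, 0, 0, 255],
    [-0.05, -0.018, 0, 0, 255],
    [-0.05, -0.018, 0, 0, 255],
    [-0.04, -0.008, 0, 0, 255],
  ],
)

```text
time: 31.42
ee_pos: [523.8, 259.9, 219.0]
ee_rot: [3.141, -0.001, -1.57]
wrist_force: [-0.8, -0.0, -0.5]
gripper_width: 16.2
finger_force: 39.3
```

Emit:
apply_moves(
  series=[
    [-0.021, 0, 0, 0, 255],
    [0, 0, 0, 0, 255],
    [0, 0, 0, 0, 255],
    [0, 0, 0, 0, 255],
  ],
)

```text
time: 31.92
ee_pos: [523.6, 278.0, 220.2]
ee_rot: [-3.141, 0.0, -1.572]
wrist_force: [0.6, -0.1, 0.7]
gripper_width: 16.6
finger_force: 39.3
```

Run:
```python
from plant import monitor,cams
from h import *
d=cams.snapshot('wrist');im=d['image'];cv2.imwrite('pics/w5.png',im[:,:,::-1])
s=monitor.get_state();print(s['ee_pos'],s['gripper_width'],s['wrist_force'])
```

```text
[523.63223518 278.13118927 220.26327904] 16.473458634003475 [-0.45500787 -1.1425803   0.16017685]
```

View pics/w5.png

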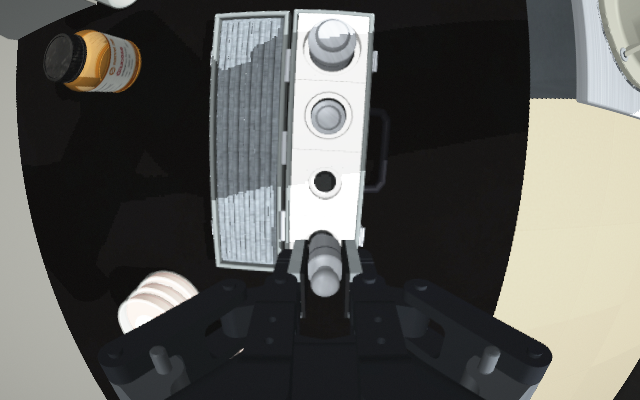

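The 500 (330,40) and the 200 (328,115) are seated. The 50 well is empty at (325,181) and the 50 is held upright. Lower it.

Emit:
apply_moves(
  series=[
    [-0.001, -0.001, 0.03, 0, 255],
    [0, 0, 0.05, 0, 255],
    [0, 0, 0.04, 0, 255],
    [0, 0, 0.012, 0, 255],
    [0, 0, 0, 0, 255],
  ],
)

```text
time: 32.6
ee_pos: [524.9, 279.8, 88.3]
ee_rot: [-3.141, -0.0, -1.571]
wrist_force: [-0.2, 0.1, 1.0]
gripper_width: 16.2
finger_force: 39.3
```

Emit:
apply_moves(
  series=[
    [0, 0, 0, 0, 255],
    [0, 0, 0, 0, 255],
  ],
)

```text
time: 32.85
ee_pos: [525.4, 280.6, 89.5]
ee_rot: [-3.139, 0.002, -1.571]
wrist_force: [0.2, -0.6, -0.1]
gripper_width: 16.4
finger_force: 39.3
```

Emit:
apply_moves(
  series=[
    [0, 0, 0.007, 0, 255],
    [0, 0, 0.007, 0, 255],
    [0, 0, 0.007, 0, 255],
    [0, 0, 0.005, 0, 255],
    [0, 0, 0, 0, 255],
  ],
)

```text
time: 33.48
ee_pos: [524.3, 279.8, 61.1]
ee_rot: [3.141, -0.001, -1.571]
wrist_force: [0.4, -0.0, -0.6]
gripper_width: 16.3
finger_force: 39.3
```

Emit:
apply_moves(
  series=[
    [0, 0, 0.002, 0, 255],
    [0, 0, 0, 0, 255],
    [0, 0, 0, 0, 255],
  ],
)

```text
time: 33.85
ee_pos: [524.5, 279.7, 59.8]
ee_rot: [3.141, -0.001, -1.571]
wrist_force: [-0.2, -2.4, 0.1]
gripper_width: 16.7
finger_force: 39.4
```

Emit:
apply_moves(
  series=[
    [0, 0, 0.001, 0, 255],
    [0, 0, 0, 0, 255],
    [0, 0, 0, 0, 255],
  ],
)

```text
time: 34.22
ee_pos: [524.3, 279.7, 58.5]
ee_rot: [3.141, -0.001, -1.571]
wrist_force: [-0.4, -3.2, -0.8]
gripper_width: 16.1
finger_force: 39.3
```

A small sideways force in −y, so I ease off 1.5 mm that way before going on.

Emit:
apply_moves(
  series=[
    [0.0015, 0, 0, 0, 255],
    [0, 0, 0, 0, 255],
    [0, 0, 0, 0, 255],
  ],
)

```text
time: 34.6
ee_pos: [524.7, 278.9, 59.0]
ee_rot: [-3.141, 0.001, -1.571]
wrist_force: [-0.8, -0.9, -0.6]
gripper_width: 16.3
finger_force: 39.3
```

Emit:
apply_moves(
  series=[
    [0, 0, 0.001, 0, 255],
    [0, 0, 0, 0, 255],
    [0, 0, 0, 0, 255],
  ],
)

```text
time: 34.98
ee_pos: [524.7, 278.7, 57.8]
ee_rot: [-3.141, 0.0, -1.571]
wrist_force: [-0.2, -1.3, 0.2]
gripper_width: 16.6
finger_force: 39.3
```

Emit:
apply_moves(
  series=[
    [0, 0, 0.001, 0, 255],
    [0, 0, 0, 0, 255],
    [0, 0, 0, 0, 255],
  ],
)

```text
time: 35.35
ee_pos: [524.7, 278.7, 56.8]
ee_rot: [-3.141, 0.0, -1.571]
wrist_force: [0.4, -1.0, 0.4]
gripper_width: 16.5
finger_force: 39.4
```

Emit:
apply_moves(
  series=[
    [0, 0, 0.0005, 0, 255],
    [0, 0, 0, 0, 255],
    [0, 0, 0, 0, 255],
  ],
)

```text
time: 35.72
ee_pos: [524.7, 278.6, 56.7]
ee_rot: [-3.141, 0.0, -1.571]
wrist_force: [-0.7, -0.9, 4.8]
gripper_width: 16.3
finger_force: 39.7
```

Seated at 56.7, as predicted. Release, lift, move off and look.

Emit:
apply_moves(
  series=[
    [0, 0, 0, 0, 180],
    [0, 0, 0, 0, 150],
    [0, 0, 0, 0, 110],
    [0, 0, 0, 0, 70],
    [0, 0, -0.02, 0, 40],
  ],
)

```text
time: 36.35
ee_pos: [523.6, 277.9, 74.8]
ee_rot: [3.138, -0.002, -1.571]
wrist_force: [0.1, 0.8, 0.2]
gripper_width: 71.8
finger_force: 0.0
```

Emit:
apply_moves(
  series=[
    [0, 0, -0.05, 0, 20],
    [0, 0, -0.05, 0, 0],
    [0, 0, -0.05, 0, 0],
    [0, 0.03, -0.03, 0, 0],
    [0, 0.03, 0, 0, 0],
  ],
)

```text
time: 36.98
ee_pos: [465.1, 279.2, 259.2]
ee_rot: [-3.137, 0.004, -1.571]
wrist_force: [-0.2, -0.1, -0.6]
gripper_width: 85.7
finger_force: 0.0
```

Emit:
apply_moves(
  series=[
    [0.02, 0.04, 0, 0, 0],
    [0.02, 0.02, 0, 0, 0],
    [0, 0, 0, 0, 0],
    [0, 0, 0, 0, 0],
    [0, 0, 0, 0, 0],
  ],
)

```text
time: 37.6
ee_pos: [405.1, 239.0, 255.9]
ee_rot: [3.141, -0.0, -1.571]
wrist_force: [-0.1, 0.1, -0.0]
gripper_width: 85.6
finger_force: 0.0
```

Run:
```python
from plant import monitor,cams
from h import *
w=cams.snapshot('wrist')['image'];t=cams.snapshot('top')['image']
a=cv2.resize(w[:,140:460],None,fx=1.25,fy=1.25);b=cv2.resize(t[130:230,150:480],(800,242))
b=b[:,:];c=np.zeros((600,800,3),np.uint8);c[:350,:400]=cv2.resize(a,(400,350)) if 0 else a[:350];c[355:597]=b
s=cams.snapshot('scene')['image'][115:265,200:400];c[:300,400:]=cv2.resize(s,(400,300))
cv2.imwrite('pics/f.png',c[:,:,::-1]);print(monitor.get_state()['ee_pos'])
```

```text
[404.93064891 238.8160391  255.88475702]
```

View pics/f.png

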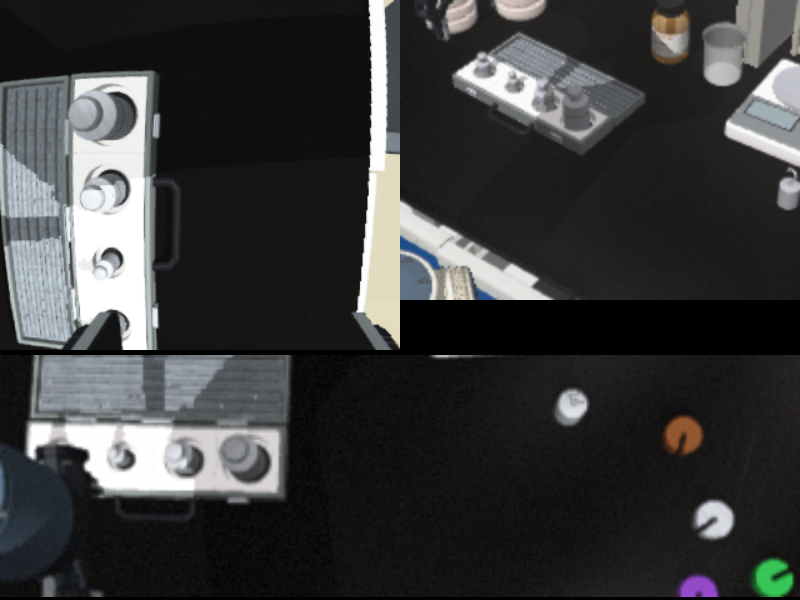

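All four weights stand upright in their wells: in the scene inset at (485,62), (514,80), (545,95) and (577,108). The hooked mass at (572,405) and the slotted mass at (713,520) in the top inset have not moved.

```bash
python3 -c "
from plant import close_job
print(close_job())"
```

```text
the job is handed in; nothing more can be done
None
```

All four knobbed weights were lowered into their matching wells and stand upright, the hooked and slotted masses were left where they stood, and the job was handed in at about 38 s; no verdict came back.

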